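# Lay out the coffee things in a row

## Task

Lay out the coffee things in one straight row from left to right across the worktop, as seen from the robot: the sugar tin, then the cinnamon jar, then the cup on the slate coaster, then the steel jigger, all in line with the coaster's middle. Stand the cup in the centre of the coaster with its handle pointing to the right, and leave a clear gap of about 4 cm from each to the next (next to the cup, measure from the coaster's edge). The coaster stays where it lies; leave the two bottle stoppers undisturbed, and let everything stand upright.

Things in the scene. Friction and masses are not known exactly. Their poses are not given: they have to be found in the camera images.
- cup: small white coffee cup, thin red line at the rim, open, loose, 62 (x) x 89 (y, with handle) x 52 mm high, 0.12 kg. Origin on the underside; the round bowl's axis is 13 mm from it along +y, the handle points along -y (end 44 mm from the origin). Bowl 62 mm at the rim, 44 at the foot: hold it across the bowl along x, near the rim. At the start the handle points right (-y of the robot) within 0.5 rad
- cup_handle (a point): the middle of the cup's handle loop, 38 mm from the cup's origin along the cup's -y (51 mm from the bowl's axis), 35 mm above the cup's underside; axes as the cup's
- sugar_tin: round whitish sugar tin with a domed lid (fixed to the tin) and a small round knob on top, loose, 70 mm diameter, 85 mm high, about 0.35 kg. Origin in the centre of the underside, z up. The knob, on the tin's axis, is 20 mm across and stands out from 72 to 85 mm height: pinch it there; the lid below is solid. It stands on the bare worktop (the pots on the oval tray far left are not meant)
- cinnamon: spice jar with a yellow screw cap and brown contents, loose, 45 x 44 mm, 100 mm high, about 0.11 kg; the cap is round, 44 mm across, from 80 to 100 mm height, the body below is square with rounded corners, sides along its x and y. Origin in the centre of the underside, z up
- jigger: steel bar measure (jigger) shaped like an hourglass, loose, 46 mm diameter at both ends, 80 mm high, about 0.11 kg; for grasping it is as solid as a plain upright 46 mm cylinder. Origin in the centre of the underside, z up
- coaster: square dark slate coaster, 96 x 96 mm, top 6 mm above the worktop, fixed. Origin in the centre of its underside; its sides lie square to the worktop: x away from the robot, y to the robot's left, z up. Behind it stands a toaster oven (handle front at about x = 0.54 m, 0.26 m high, y -0.23 to 0.23); wall cabinets hang beyond x = 0.6 m from 0.46 m up: keep hand and wrist clear, go near x = 0.43 m
- stopper_gold: bystander: golden bottle stopper standing on its knob, loose, 34 mm diameter, 48 mm high, 0.06 kg; origin in the centre of the underside, z up
- stopper_steel: bystander: silvery white bottle stopper standing on its knob, loose, 34 mm diameter, 48 mm high, 0.06 kg; origin in the centre of the underside, z up

How it is judged (in metres and radians):
At the end, for the whole second after the job is handed in: Upright, at rest, in the coaster's line within 15 mm: cup centred on it within 13 mm, handle right within 0.3 rad; left of it the cinnamon jar, then the sugar tin, right of it the jigger, every gap 25 to 55 mm. Both stoppers still stand (x of cup in the frame of coaster between -0.013 and 0.013 m and y of cup in the frame of coaster between -0.026 and 0 m and z of cup in the frame of coaster between 0.003 and 0.01 m and y of cup_handle in the frame of coaster below -0.03 m and angle between the y axis of cup and the y axis of coaster, either way round below 0.3 rad and y of cinnamon in the frame of coaster between 0.095 and 0.125 m and x of cinnamon in the frame of coaster between -0.015 and 0.015 m and horizontal distance between sugar_tin and cinnamon between 0.082 and 0.112 m and y of sugar_tin in the frame of coaster above 0.15 m and x of sugar_tin in the frame of coaster between -0.015 and 0.015 m and y of jigger in the frame of coaster between -0.126 and -0.096 m and x of jigger in the frame of coaster between -0.015 and 0.015 m and height (world z) of each of sugar_tin, cinnamon, jigger below 0.006 m and angle between each of cup, sugar_tin, cinnamon, jigger's own z axis and vertical below 0.1 rad and angle between each of stopper_gold, stopper_steel's own z axis and vertical below 0.2 rad and linear speed of each of cup, sugar_tin, cinnamon, jigger below 0.02 m/s); the robot touches nothing.
It fails at once if the golden bottle stopper is shifted by more than 20 mm (distance of stopper_gold from where it was at the start of the episode above 0.02 m).
It fails at once if the silvery bottle stopper is shifted by more than 20 mm (distance of stopper_steel from where it was at the start of the episode above 0.02 m).
It also fails if it takes over 120 s, if anything falls off the work surface, if the arm or the gripper's body presses on something with over 40 N, if the wrist force passes 120 N, or if a joint passes its speed limit or range.

## Robot

A 6-joint arm with a two-finger parallel gripper is mounted at the origin on a cart in front of the work surface, level with it; the furniture and walls round the work are solid. World frame = base frame: x ahead of the robot, y to its left, z up, the work surface at z = 0. Lengths are in mm, angles in rad, forces in N, time in s.
With the tool pointing down it reaches from about 350 to 950 mm from the base axis. Payload 17.4 kg.
Tool frame: the origin (TCP) lies at the very end of the fingers, on their centre line; the grasp point (between the pads) lies 19 mm behind it; z points along the fingers, y is the line along which they close (so a half turn about z gives the same grasp; the last joint's range is limited). The gripper opens to 93 mm and grips with 3 to 60 N. Pads are 15 mm wide; open, the fingers measure 128 mm over their backs; the gripper's body (75 mm by 188 mm) begins 65 mm behind the grasp point.
Start: joints at [1.196, 0.116, 1.442, -0, 1.584, -0.038], TCP at [223.074, 637.079, 218.646] pointing down, gripper open.
Joint ranges: [-2.83, 2.83], [-0.83, 2.19], [0.07, 2.5], [-1.14, 4.28], [0.01, 3], [-2.97, 2.97]. Speed limits (rad/s): [1.89, 1.89, 2.22, 3.14, 3.14, 3.14].

## Interface

Orientations are given as a unit quaternion [x, y, z, w].
In Python, from bench import goto, move_linear, movej, open_jaws, clamp, wait, inverse_kinematics, get_obs, capture, camera_model, PlanningError, sign_off, masks_of, spot_point gives the robot as it stands. Calls block until the motion is done:
- goto(position, orientation): joint-space move of the TCP to a pose.
- move_linear(position, attitude=None, max_speed=150): straight line of the TCP; attitude=None keeps the orientation; max_speed is the mean speed in mm/s.
- movej(angles): joint-space move.
- open_jaws() and clamp(strength=None): open the fingers fully, or close them until they stop; strength is the grip in N (None keeps the last).
- wait(seconds).
- inverse_kinematics(position, orientation): joint angles nearest the present ones, or None.
- get_obs(): the state.
- capture(name): name is "scene" or "side" or "wrist"; returns the picture (400x640x3 uint8, blue, green, red); there is no depth.
- camera_model(name): a dict with "camera_matrix" (3x3 intrinsics, pixels), "position" and "orientation" of the camera in the world. Camera axes: x right, y down, z forward; pixel columns grow to the right and rows downward; lengths in mm; the calibration is good to about 2 mm. A picture is of the moment at which its call begins: read the wrist's pose just before it. camera_model takes no time and is no camera call; for the wrist camera it gives the pose at the moment of the call.
A pose or a line that the arm cannot do raises PlanningError and nothing moves.
- sign_off(): hands the job in; it is judged then, once.
Trained networks look in the newest picture that a camera, given by its name, has taken for a name from the list of things; names that differ only in an ending like _2 or _b are one class to them, and where a whole thing is asked for, a point or a joint stands for the part that bears it (a point fixed in the world has none). Each returns a list of dicts, best first, with "score" (0 to 1); they miss things now and then, are a little off and sometimes report something else, mostly with a low value. They report only what shows in the picture. A call takes as long as a camera call.
- masks_of(camera, name): "mask" (400x640 bool, what is visible of it) and "bbox" ([left, top, right, bottom] in pixels, round what is visible of it).
- spot_point(camera, name): "pixel" ([column, row] in pixels: a listed point, or the origin of a listed thing).
The state is a dict: "clock": time; "joints": joint angles; "dq": joint speeds; "tau": joint torques, N m; "eef_pos": TCP position; "eef_rot": TCP orientation; "contact_force": force on the tool from outside, world axes, zero at the start; "ft_torque": the same for the moment, N m; "width": finger opening in mm; "gripper_force": force on a finger pad.
Only numpy, scipy, OpenCV 4.12 (cv2) and the standard library are available. Lean on these libraries where they do the work, as an engineer would, in place of code of your own. Each camera call takes 0.05 s, during which the arm holds its last target. There are 200 camera calls.

## Working session

There is one attempt and no reset: what is moved stays moved. The work goes in short steps, each a Python script; the robot and the scene stay as the last script left them, time stands still between calls to the robot, and variables do not carry over. Pictures are saved under pics/ and viewed, at most 14 in all, crops included, and the job is handed in when it is done.

```bash
mkdir -p pics
cat > h.py <<'E'
import numpy as np, cv2
from bench import *
from scipy.spatial.transform import Rotation as R
def ray(cam,px,z,m=None):
    m=m or camera_model(cam); K=np.array(m["camera_matrix"]); p=np.array(m["position"]); o=np.array(m["orientation"])
    Rm=R.from_quat(o).as_matrix() if o.size==4 else o
    d=Rm@np.linalg.inv(K)@np.array([px[0],px[1],1.]); return p+d*(z-p[2])/d[2]
def down(yaw): # tool z down, tool y axis at angle yaw from world y
    return (R.from_euler('z',yaw)*R.from_euler('x',np.pi)).as_quat()
E
python3 - <<'E'
from h import *
o=get_obs();print(o["eef_rot"],o["clock"])
for c in("scene","side","wrist"):
    m=camera_model(c);print(c,m["position"],m["orientation"])
for c in("scene","side"):
    im=capture(c);cv2.imwrite(f"pics/{c}0.png",im)
    for n in["cup","cup_handle","sugar_tin","cinnamon","jigger","coaster","stopper_gold","stopper_steel"]:
        z=35 if n=="cup_handle" else 0
        print(c,n,[(np.round(d["score"],2),np.round(d["pixel"]),np.round(ray(c,d["pixel"],z)[:2])) for d in spot_point(c,n)[:3]])
E
```

```text
[ 1.67582244e-01  9.85857934e-01 -5.57628301e-04 -1.18779746e-04] 0.0
scene [ 62.71197952 770.01820118 920.52671837] [-0.23487257  0.89007883 -0.37953594  0.09245011]
side [ 305.44789655 1123.75313387  672.47896873] [-0.07029723  0.8574216  -0.5089432   0.02938233]
wrist [147.81894388 662.70531319 382.88715841] [0.80691826 0.57247154 0.08373756 0.11894239]
scene cup [(np.float64(0.59), array([276., 307.]), array([417., 369.]))]
scene cup_handle [(np.float64(0.45), array([281., 288.]), array([423., 329.]))]
scene sugar_tin [(np.float64(0.58), array([364., 160.]), array([ 478., -345.]))]
scene cinnamon [(np.float64(0.73), array([387., 166.]), array([ 384., -355.]))]
scene jigger []
scene coaster [(np.float64(0.83), array([330., 217.]), array([447.,  -5.]))]
scene stopper_gold []
scene stopper_steel [(np.float64(0.64), array([342., 173.]), array([ 520., -231.]))]
side cup [(np.float64(0.86), array([322., 305.]), array([415., 374.]))]
side cup_handle [(np.float64(0.87), array([321., 276.]), array([426., 325.]))]
side sugar_tin [(np.float64(0.89), array([337., 160.]), array([ 480., -335.]))]
side cinnamon [(np.float64(0.79), array([368., 162.]), array([ 377., -339.]))]
side jigger [(np.float64(0.79), array([273., 292.]), array([523., 350.]))]
side coaster [(np.float64(0.76), array([331., 212.]), array([450.,   5.]))]
side stopper_gold [(np.float64(0.55), array([283., 263.]), array([526., 248.]))]
side stopper_steel [(np.float64(0.67), array([321., 170.]), array([ 517., -249.]))]
```

View pics/scene0.png

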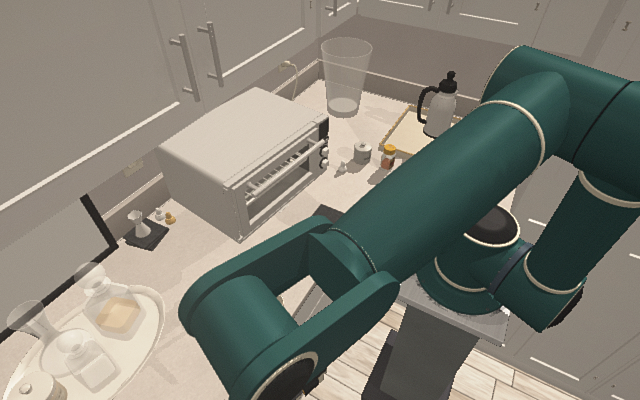

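View pics/side0.png

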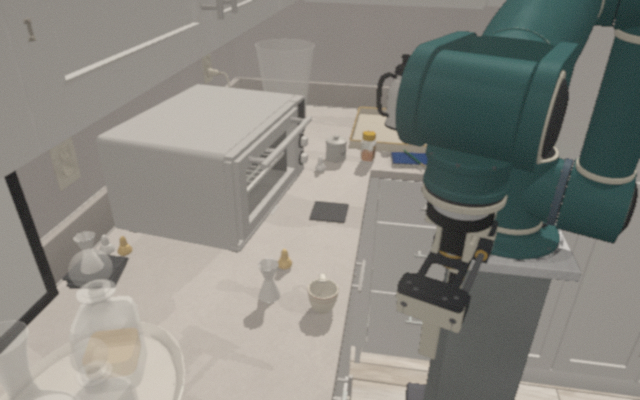

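The side view shows the coaster (330,212), cup (322,295), jigger (268,285), gold stopper (285,260), tin (336,148), jar (368,146) and steel stopper (321,165). The arm covers most of the scene view. Next I'll refine these positions with the wrist camera.

Run:
```python
from h import *
ob={"cup":0,"cup_handle":35,"sugar_tin":0,"cinnamon":0,"jigger":0,"coaster":0,"stopper_gold":0,"stopper_steel":0}
def look(cams,names,tag):
    for c in cams:
        m=camera_model(c); im=capture(c); cv2.imwrite(f"pics/{tag}_{c}.png",im)
        for n in names:
            print(tag,c,n,[(round(float(d["score"]),2),np.round(d["pixel"]),np.round(ray(c,d["pixel"],ob[n],m)[:2])) for d in spot_point(c,n)[:2]])
q=down(np.pi)
goto([400,330,300],q); look(["wrist"],["cup","cup_handle","jigger","stopper_gold"],"L")
goto([390,0,300],q); look(["wrist"],["coaster"],"C")
goto([400,-330,300],q); look(["wrist"],["sugar_tin","cinnamon","stopper_steel"],"R"); look(["scene","side"],["cup","cup_handle","jigger","stopper_gold","coaster"],"R")
print(get_obs()["clock"],get_obs()["joints"])
ims=[cv2.imread(f"pics/{t}_wrist.png") for t in "LCR"]
cv2.imwrite("pics/LR.png",cv2.resize(np.vstack([ims[0],ims[2]]),(480,600)))
```

```text
L wrist cup [(0.96, array([342., 182.]), array([420., 364.])), (0.53, array([ 84., 207.]), array([456.,   3.]))]
L wrist cup_handle [(0.6, array([318., 191.]), array([425., 332.]))]
L wrist jigger [(0.8, array([336., 253.]), array([527., 358.]))]
L wrist stopper_gold [(0.78, array([268., 250.]), array([521., 258.]))]
C wrist coaster [(0.76, array([320., 213.]), array([456.,   4.]))]
R wrist sugar_tin [(0.91, array([304., 231.]), array([ 494., -348.]))]
R wrist cinnamon [(0.94, array([300., 153.]), array([ 382., -352.])), (0.25, array([553., 205.]), array([454.,   2.]))]
R wrist stopper_steel [(0.96, array([372., 250.]), array([ 524., -248.]))]
R scene cup [(0.92, array([276., 307.]), array([415., 367.]))]
R scene cup_handle [(0.72, array([280., 290.]), array([423., 337.])), (0.6, array([325., 218.]), array([443.,  40.]))]
R scene jigger [(0.64, array([240., 287.]), array([539., 367.]))]
R scene stopper_gold [(0.61, array([269., 265.]), array([512., 262.])), (0.21, array([281., 288.]), array([439., 310.]))]
R scene coaster [(0.95, array([326., 216.]), array([462.,   1.])), (0.74, array([386., 165.]), array([ 387., -361.]))]
R side cup []
R side cup_handle [(0.65, array([322., 278.]), array([422., 332.]))]
R side jigger [(0.97, array([269., 293.]), array([530., 355.])), (0.7, array([324., 277.]), array([426., 283.]))]
R side stopper_gold [(0.55, array([285., 269.]), array([516., 269.]))]
R side coaster [(0.71, array([334., 216.]), array([441.,  22.])), (0.47, array([285., 267.]), array([517., 264.]))]
5.9083 [-7.39062496e-01 -2.35849082e-01  1.64773421e+00 -6.05606043e-06
  1.72972780e+00 -2.30975029e+00]
```

View pics/LR.png

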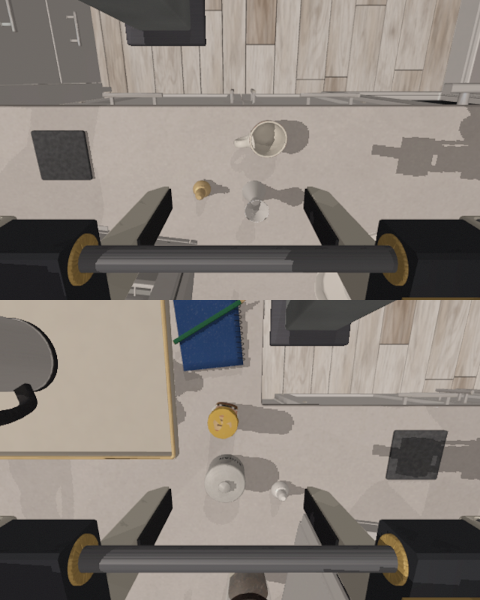

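The wrist pictures show the left group: cup (357,183), gold stopper (268,252), jigger (338,265). The right group shows the jar cap (297,163), tin (300,237) and steel stopper (372,252). The named points scatter by about 10 mm, so I'll fit silhouettes to the masks instead.

```bash
cat >> h.py <<'E'
from scipy.optimize import minimize
t=np.linspace(0,2*np.pi,40,endpoint=False)
circ=lambda r,z,y=0:np.c_[r*np.cos(t),y+r*np.sin(t),0*t+z]
def shp(n):
    if n=="cup": return np.vstack([circ(22,0,13),circ(31,52,13),[[s,-44,z] for s in(-4,4) for z in(25,45)]])
    if n=="sugar_tin": return np.vstack([circ(35,0),circ(35,58),circ(10,85)])
    if n=="cinnamon": return np.vstack([circ(22,100),circ(22,80),circ(23.5,75),circ(23.5,0)])
    if n=="jigger": return np.vstack([circ(23,0),circ(23,80)])
    if n=="coaster": return np.array([[a,b,c] for a in(-48,48) for b in(-48,48) for c in(0,6)],float)
    return np.vstack([circ(17,0),circ(17,20),circ(10,48)])
def proj(P,m):
    o=np.array(m["orientation"]); Rm=R.from_quat(o).as_matrix()
    u=(P-np.array(m["position"]))@Rm@np.array(m["camera_matrix"]).T; return u[:,:2]/u[:,2:]
def fit(cam,n,m,x0,tol=60,z0=0):
    best=None
    for d in masks_of(cam,n)[:3]:
        k=d["mask"].astype(np.uint8)
        pts=cv2.findNonZero(k)
        if pts is None or len(pts)<30: continue
        S=8
        hull=cv2.convexHull(pts).astype(float)
        P=shp(n)
        b=np.array(d["bbox"]); o=b[:2]-25; wh=((b[2:]-b[:2]+50)*S).astype(int)
        def ras(h):
            q=np.round((h-o)*S).astype(np.int32); im=np.zeros((wh[1],wh[0]),np.uint8); cv2.fillConvexPoly(im,q,1); return im
        M=ras(hull[:,0])
        def c(v):
            c_,s_=np.cos(v[2]*.01),np.sin(v[2]*.01)
            W=P@np.array([[c_,-s_,0],[s_,c_,0],[0,0,1]]).T+[v[0],v[1],z0]
            h=cv2.convexHull(proj(W,m).astype(np.float32))[:,0]
            I=ras(h); return 1-(I&M).sum()/max((I|M).sum(),1)
        yaw=n=="cup"
        f=(lambda v:c(v)) if yaw else (lambda v:c([v[0],v[1],0]))
        st=np.array([x0[0],x0[1],0.])[:3 if yaw else 2]
        sim=np.vstack([st]+[st+15*e for e in np.eye(len(st))])
        r=minimize(f,st,method="Nelder-Mead",options=dict(initial_simplex=sim,xatol=.1,fatol=1e-4))
        out=(round(float(d["score"]),2),round(1-r.fun,3),np.round(r.x,1))
        if best is None or out[1]>best[1]: best=out
    return best
def see(cam,things,tag=None):
    m=camera_model(cam); im=capture(cam)
    if tag: cv2.imwrite(f"pics/{tag}.png",im)
    for n,x0 in things.items(): print(cam,n,fit(cam,n,m,x0,z0=6 if n=="cup" and abs(x0[1])<60 else 0),flush=True)
G=dict(cup=(418,368),sugar_tin=(485,-342),cinnamon=(380,-350),jigger=(527,356),coaster=(452,2),stopper_gold=(520,258),stopper_steel=(520,-248))
E
python3 - <<'E'
from h import *
q=down(np.pi)
g=lambda *k:{i:G[i] for i in k}
see("scene",G); see("side",G)
see("wrist",g("sugar_tin","cinnamon","stopper_steel","coaster"))
goto([390,0,300],q); see("wrist",g("coaster"))
goto([400,330,300],q); see("wrist",g("cup","jigger","stopper_gold","coaster")); see("side",g("sugar_tin","cinnamon","stopper_steel","coaster"))
print(get_obs()["clock"])
E
```

```text
scene cup (0.57, np.float64(0.895), array([416. , 372.6,  17.9]))
scene sugar_tin (0.9, np.float64(0.94), array([ 492.1, -350.4]))
scene cinnamon (0.88, np.float64(0.888), array([ 384.3, -347. ]))
scene jigger (0.79, np.float64(0.874), array([528.1, 365.5]))
scene coaster (0.87, np.float64(0.916), array([457.6,   5.3]))
scene stopper_gold None
scene stopper_steel (0.44, np.float64(0.509), array([ 530.4, -256.2]))
side cup (0.57, np.float64(0.896), array([416. , 370.9,  20.5]))
side sugar_tin (0.95, np.float64(0.906), array([ 485.4, -351.5]))
side cinnamon (0.67, np.float64(0.927), array([ 380.5, -354. ]))
side jigger (0.7, np.float64(0.846), array([528.7, 361.3]))
side coaster (0.98, np.float64(0.936), array([455.7,   3.5]))
side stopper_gold (0.71, np.float64(0.615), array([520.2, 252.1]))
side stopper_steel None
wrist sugar_tin (0.78, np.float64(0.971), array([ 490.8, -352.4]))
wrist cinnamon (0.82, np.float64(0.956), array([ 381.3, -352.3]))
wrist stopper_steel (0.77, np.float64(0.777), array([ 521.5, -250.2]))
wrist coaster (0.63, np.float64(0.987), array([458.1,   0.5]))
wrist coaster (0.66, np.float64(0.979), array([457. ,   2.1]))
wrist cup (0.7, np.float64(0.955), array([417.1, 366.1,  21.9]))
wrist jigger (0.8, np.float64(0.934), array([527. , 360.4]))
wrist stopper_gold (0.97, np.float64(0.678), array([515.7, 263.2]))
wrist coaster (0.58, np.float64(0.965), array([456.5,   2.6]))
side sugar_tin None
side cinnamon (0.58, np.float64(0.0), array([ 380., -350.]))
side stopper_steel (0.48, np.float64(0.663), array([ 524.7, -257.3]))
side coaster (0.82, np.float64(0.924), array([455.9,   6.5]))
10.0583
```

```bash
cat >> h.py <<'E'
CX,CY=457.,2.
def pick_place(p,yp,zp,d,yd,zd,F,via,H=230,after=None):
    "pick at p with yaw yp / TCP height zp, carry by straight lines through via (at height H) and set down at d"
    move_linear([*p,H],down(yp),200)
    open_jaws(); move_linear([*p,zp],None,100); clamp(F)
    o=get_obs(); print("grip",o["width"],o["gripper_force"])
    move_linear([*p,zp+20],None,60); print("lift",get_obs()["width"])
    move_linear([*p,H],None,150)
    for v in via: move_linear([*v,H],down(yd),250)
    move_linear([*d,H],down(yd),200)
    move_linear([*d,zd+15],None,120); print("before",get_obs()["width"])
    move_linear([*d,zd+1],None,30); wait(.3)
    print("F",np.round(get_obs()["contact_force"],1))
    open_jaws(); wait(.3); move_linear([*d,H],None,120)
    print("clock",get_obs()["clock"])
E
python3 - <<'E'
from h import *
pi=np.pi
pick_place((527.5,361),pi-.8,35,(CX-6,CY-109),pi,35,15,[(420,300),(420,-100)])
goto([400,-200,260],down(pi))
see("side",{"jigger":(451,-107),"coaster":(457,2),"stopper_gold":(518,260)},"s1")
E
```

```text
grip 42.65600771842342 14.993950668558682
lift 42.9259150605806
before 42.44606683775512
F [ 0.4 -0.9 -1. ]
clock 24.5667
side jigger (0.53, np.float64(0.818), array([ 451., -107.]))
side coaster (0.68, np.float64(0.942), array([455.9,   3.4]))
side stopper_gold (0.48, np.float64(0.612), array([521.2, 254.2]))
```

View pics/s1.png

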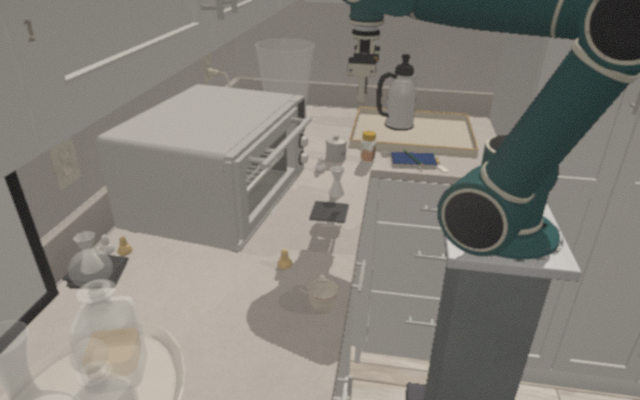

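The jigger stands upright right of the coaster (336,182) and the stopper is undisturbed. The tin is next, then the jar.

Run:
```python
from h import *
pi=np.pi
move_linear([430,-330,300],down(pi),200)
see("wrist",{"sugar_tin":(490,-352),"cinnamon":(381,-352)})
pick_place((489.5,-352),pi,74.5,(CX-6,CY+209),pi,74.5,25,[(420,-280),(420,150)],H=240)
goto([400,150,300],down(pi))
see("wrist",{"sugar_tin":(451,211),"coaster":(457,2)},"w2")
```

```text
wrist sugar_tin (0.88, np.float64(0.989), array([ 490.4, -352.3]))
wrist cinnamon (0.78, np.float64(0.95), array([ 381.8, -351.7]))
grip 16.803884903992824 25.000266729912255
lift 17.243591594197483
before 17.134843151758222
F [-0.7  1.  -4.1]
clock 39.9917
wrist sugar_tin (0.83, np.float64(0.985), array([451.6, 210.8]))
wrist coaster None
```

View pics/w2.png

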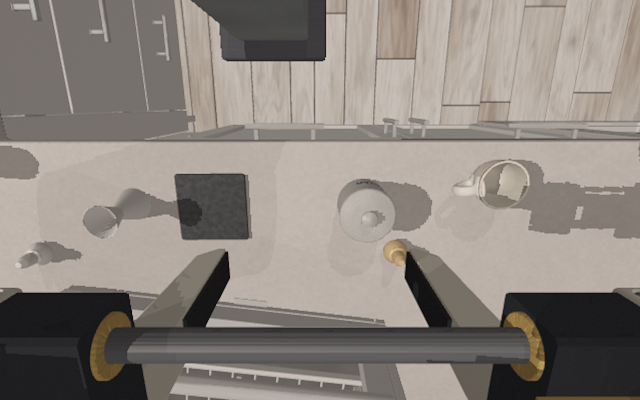

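The tin stands at (451.6, 210.8) (pixel 366,212), next to the gold stopper (397,252), which is still in place. Now the jar.

Run:
```python
from h import *
pi=np.pi
move_linear([400,-300,260],down(pi),250)
pick_place((381.5,-352),pi,82,(CX-6,CY+111.5),pi,82,20,[(410,-280),(410,60)],H=250)
goto([390,150,300],down(pi))
see("wrist",{"sugar_tin":(451,211),"cinnamon":(451,113),"coaster":(457,2)},"w3")
```

```text
grip 44.05589657146239 19.989588260650635
lift 43.879432897198065
before 43.68599228074914
F [ 0.2 -0.6 -2. ]
clock 55.0833
wrist sugar_tin (0.73, np.float64(0.986), array([451.8, 211.3]))
wrist cinnamon (0.82, np.float64(0.971), array([450.2, 113.5]))
wrist coaster (0.89, np.float64(0.951), array([457.9,   2.3]))
```

View pics/w3.png

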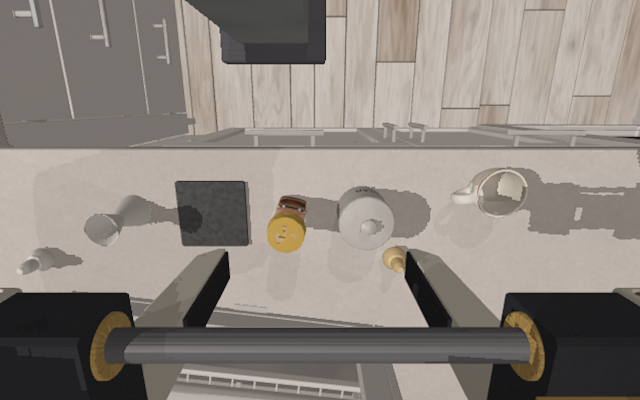

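The jar stands at (450, 113.5) (pixel 286,225). The row so far is jigger, coaster, jar, tin. Next I measure the cup and then move it.

Run:
```python
from h import *
pi=np.pi; be=.55; psi=.12
move_linear([450,370,260],down(pi),200)
m=camera_model("wrist"); cv2.imwrite("pics/w4.png",capture("wrist"))
f=fit("wrist","cup",m,G["cup"]); print(f)
x,y,a=f[2]; a*=.01
hp=[ray("wrist",d["pixel"],35,m)[:2] for d in spot_point("wrist","cup_handle")[:1]]; 
b=np.array([x-13*np.sin(a),y+13*np.cos(a)]); print("bowl",b,hp, [np.arctan2(h[0]-b[0],b[1]-h[1]) for h in hp])
```

```text
(0.85, np.float64(0.971), array([417.2, 366.2,  16.7]))
bowl [415.03907711 379.01914241] [array([426.28304453, 332.85162909])] [np.float64(0.2388962554831513)]
```

View pics/w4.png

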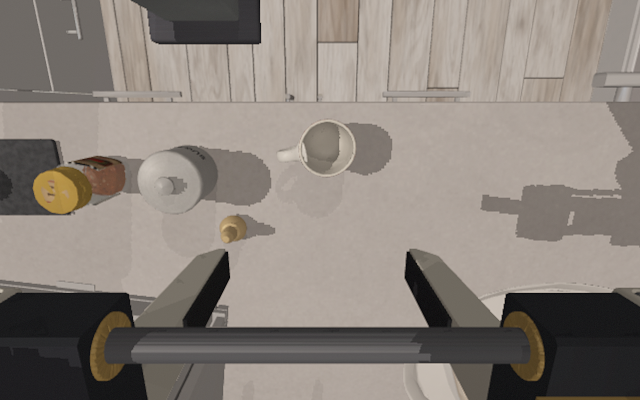

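The cup's bowl is at (327,148) with the handle pointing right at yaw of about 0.2. I'll grip it diagonally, clear of the handle and the oven.

Run:
```python
from h import *
pi=np.pi; be=.55; psi=.12
pick_place((415,379),pi-be+.2-psi,26,(CX-6,CY),pi-be,32,12,[(410,300),(410,40)])
move_linear([390,60,300],down(pi),150)
see("wrist",{"cup":(452,-11),"sugar_tin":(451,211),"cinnamon":(451,113),"jigger":(451,-107)},"w5")
move_linear([400,330,300],down(pi),250)
see("wrist",{"stopper_gold":(516,262)})
see("scene",{"cup":(452,-11)},"s5")
```

```text
grip 61.635440946136136 11.700079070578795
lift 61.07936088966603
before 61.397032007513594
F [ 0.8 -0.5 -1.6]
clock 70.175
wrist cup (0.66, np.float64(0.936), array([452.4, -10.3,  13.9]))
wrist sugar_tin (0.89, np.float64(0.975), array([452.3, 212.5]))
wrist cinnamon (0.61, np.float64(0.921), array([450.4, 112.7]))
wrist jigger (0.84, np.float64(0.885), array([ 451. , -105.3]))
wrist stopper_gold (0.71, np.float64(0.734), array([519.5, 262. ]))
scene cup (0.86, np.float64(0.865), array([451.2,  -4.5,   3. ]))
```

View pics/w5.png

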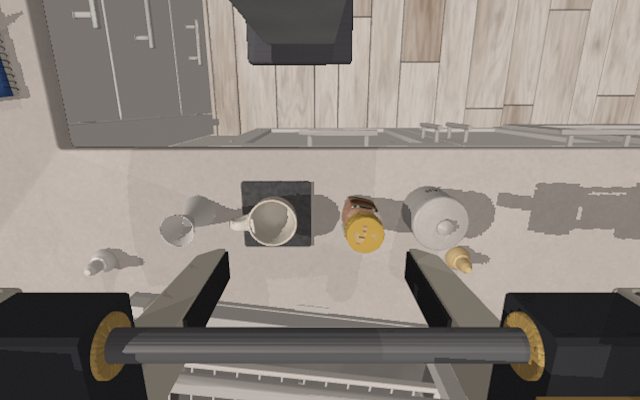

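The cup stands centred on the coaster (272,220) with its handle to the right, and all four items and both stoppers are upright. Every measurement is within its limits, so I'm handing in.

```bash
python3 -c "
from bench import *
print(sign_off(), get_obs()['clock'])"
```

```text
the job is handed in; nothing more can be done
the job is handed in; nothing more can be done
```

I laid out the row and handed the job in. By my last camera measurements, sugar tin, cinnamon jar, cup on the coaster (handle right) and steel jigger were all within the limits and upright, with both stoppers still standing, but the hand-in call did not report a verdict.

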